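# Set the board holder to its index and clamp it

### The arm

A 6-joint arm with a two-finger parallel gripper is mounted at the origin on the work surface. World frame = base frame: x ahead of the robot, y to its left, z up, the work surface at z = 0. Lengths are in mm, angles in rad, forces in N, time in s.
With the tool pointing down it reaches from about 275 to 750 mm from the base axis. Payload 10.2 kg.
Tool frame: the origin (TCP) lies at the very end of the fingers, on their centre line; the grasp point (between the pads) lies 19 mm behind it; z points along the fingers, y is the line along which they close (so a half turn about z gives the same grasp; the last joint's range is limited). The gripper opens to 85 mm and grips with 20 to 120 N. Pads are 22 mm wide; open, the fingers measure 114 mm over their backs; the gripper's body (76 mm by 85 mm) begins 54 mm behind the grasp point. The pads swing forward as they close: fully open they stand 13 mm farther back than shut.
Start: joints at [1.005, 0.313, 1.498, -0, 1.331, -0.223], TCP at [176.479, 494.456, 231.294] pointing down, gripper open.
Joint ranges: [-2.94, 2.94], [-0.97, 2.17], [0.19, 2.56], [-1.23, 4.37], [0.02, 3.11], [-2.88, 2.88]. Speed limits (rad/s): [2.39, 2.39, 3.01, 3.14, 3.14, 3.14].

### API

Orientations are given as a unit quaternion [w, x, y, z].
In Python, from rig import monitor, eyes, job gives the robot as it stands. The module is installed in compiled form; this text tells all that it offers.
- The arm moves only by the tool send_rows, never from a script. Its argument "targets" is one flat list of numbers, 7 for each row, row after row: the turn, a rotation vector about the tool's x, y, z in degrees, then the shift along the tool's x, y, z in units of 60 mm (1.0 is 60 mm), then the opening, from -1 (shut) to 1 (fully open), so that 0 is half open. A call has 1 to 5 rows; each row shifts and turns the commanded pose from where the row before left it, along the tool's axes as they then stand; what a row does not reach is not made up. A row lasts 1/8 s, in which the tool goes at most 62.5 mm and 10.7 degrees, less where a joint would pass 70% of its speed; a pose out of reach is approached as far as the arm can. A call is refused whole if a number of a shift passes 1 or a number of a turn 10.7, either way. A call with a gripper value outside its range is refused whole. The fingers move at their own pace and stop on an object; "newtons" is the grip in N (left out, the last holds). Time passes only in rows, so rows that do not move let the fingers close. It gives the time, the measured TCP pose, the force, the opening and the grip force at its end, in the units of the state.
- monitor.sense(): the state, without advancing time (a new reading comes with each control period).
- eyes.capture(name): name is "scene" or "top"; returns a dict with "img" (384x512x3 uint8, red, green, blue), "K" (3x3 intrinsics, pixels), "R" (3x3) and "t" (3): a world point X has camera coordinates R X + t. Camera axes: x right, y down, z forward; pixel columns grow to the right and rows downward; lengths in mm; the calibration is good to about 2 mm. A picture is of the moment at which its call begins. There is no depth.
- job.finish_job(): hands the job in; it is judged then, once.
The state is a dict: "time_s": time; "joints": joint angles; "dq": joint speeds; "tau": joint torques, N m; "eef_pos": TCP position; "ee_rot": TCP orientation; "force": force on the tool from outside, world axes, zero at the start; "wrist_torque": the same for the moment, N m; "grip_width": opening from 0.0 (shut) to 1.0 (fully open); "grip_force": force on a finger pad.
Only numpy, scipy, OpenCV 4.12 (cv2) and the standard library are available. Lean on these libraries where they do the work, as an engineer would, in place of code of your own. Each camera call takes 0.05 s, during which the arm holds its last target. There are 200 camera calls.

### The job

Get the circuit-board holder ready for the next board: first take the brush off its rails and lay it flat, right way up, in the open tray. Then nudge the stiff sliding jaw gently along the rails until its tongue is in line with the index pointer, without going past it, and last swing the clamping lever fully round to lock it. Do not disturb the solder spool, the syringe or the loose circuit board.

Things in the scene. Friction and masses are not known exactly. Their poses are not given: they have to be found in the camera images.
- cradle: The board holder, fixed on the bench: a dark steel base plate 130 (x) by 360 (y) by 12 mm with two steel rails along its y at x = -35 and +35 mm (12 mm wide, y -180 to +120 mm, tops 24 mm above the bench). A fixed aluminium jaw 90 by 30 mm, top at 56 mm, stands at its +y end (y 150 to 180 mm). Origin: centre of the underside, on the bench.
- jaw (a joint): Sliding jaw along the rails, in m, 0 to 0.19, grows towards the fixed jaw (the holder's +y); it starts between 0 and 0.04. Stiff: it needs about 9 N to move, and stays where it is left. The jaw is an aluminium block 90 mm across the rails, 70 mm along them, from 24 to 56 mm above the bench, its centre at y = -100 mm + value in the holder's frame, x = 0. It must be moved slowly (a shove faster than 0.2 m/s is a knock).
- jaw_mark (a point): Outer end of the jaw's steel tongue, 5 mm wide, that sticks out 16 mm from the middle of the jaw's +x side, 48 mm above the bench; in line with the jaw's centre along the rails. Axes as the holder's.
- jaw_back (a point): Centre of the jaw's flat back face (90 mm wide, 32 mm high, 40 mm above the bench), which looks to the holder's -y; pushing here moves the jaw towards the index. Axes as the holder's.
- index_tip (a point): Tip of the fixed index pointer, a steel blade 5 mm wide, reaching 25 mm out on a grey post (26 by 26 mm, 51 mm high overall, on the bench beside the holder's +x side); the blade points to -x of the holder, 48 mm above the bench. Its x and y axes are the holder's. The jaw is set when its tongue and this blade are end to end (same y in the holder's frame); the two do not touch (1 mm gap).
- lever (a joint): Clamping lever lying on the jaw, in rad, 0 to 1.57, a stop at each end; it starts between 0 and 0.4. At 0 it points to the holder's -x, growing values swing it counter-clockwise from above, at 1.57 (locked) it points to the holder's -y. Turns with about 0.1 N m of friction (2 N at its end) and stays where it is left. It does not itself hold the jaw.
- lever_pivot (a point): Lever's upright axis at the middle of the jaw's top, at the height of the lever's bar (64 mm above the bench). The point turns with the lever.
- lever_tip (a point): Centre of the lever's end knob, 66 mm from the pivot, 64 mm above the bench. The bar is 14 mm wide, from 59 to 70 mm above the bench; the knob is 20 mm across, from 59 to 85 mm; the hub is 26 mm across.
- brush: Loose flat-handled brush, 160 mm long (x, from -80 to +80 mm, bristle end +x), 20 mm wide, 14 mm thick, 35 to 70 g, lying across the rails between the two jaws with its underside 24 mm above the bench, within 0.25 rad of the holder's x axis. Origin: middle of the underside.
- tray: Fixed open grey tray, outside 210 (x) by 130 (y) by 30 mm high, walls and floor 5 mm. Origin: centre of the underside, on the bench. It stands at the left or right end of the bench; a black meter (190 by 95 mm, 45 mm high) has the other place.
- spool: Bystander: standing solder spool, 64 mm across, 68 mm high, in front of the holder near its -y end. Origin: centre of the underside.
- syringe: Bystander: flux syringe lying along its y, about 150 mm long, 31 mm high, in front of the holder near its +y end. Origin: under its middle, on the bench.
- pcb: Bystander: loose green circuit board 100 by 130 mm, 11 mm high with its chips, lying beyond the holder. Origin: centre of the underside.
- stand: Fixed iron stand, base 75 by 75 mm, 115 mm high, beyond the holder near its -y end: an obstacle. Origin: centre of the underside.
There are look-alikes about, which are no part of the job. Of the things shaped like the tray, the grey one is meant.

How it is judged:
By the outcome, as a careful person would: the job done as asked, in the order asked, and still so for the second after the job is handed in, with the robot touching nothing.
It also fails if it takes over 72 s, if anything falls off the work surface, if the arm or the gripper's body presses on something with over 40 N, if the wrist force passes 120 N, or if a joint passes its speed limit or range.

## Working session

There is one attempt and no reset: what is moved stays moved. The work goes in short steps, Python scripts to look and compute and a tool call to move; the robot and the scene stay as the last step left them, time stands still between calls to the robot, and variables do not carry over. Pictures are saved under pics/ and viewed, at most 10 in all, crops included, and the job is handed in when it is done.

Besides the shell and the picture viewer there is one more tool, called after "Call:" by a JSON object that holds its "fn" and its "kwargs". send_rows: Moves the arm, as the interface text tells. Its arguments: {"type":"object","properties":{"targets":{"type":"array","items":{"type":"number"}},"newtons":{"type":"number"}},"required":["targets"]}

```bash
mkdir -p pics; cat > h.py <<'E'
import numpy as np, cv2, pickle
from rig import monitor, eyes, job
def cap(n,tag):
    c=eyes.capture(n); pickle.dump(c,open(f'pics/{tag}.pkl','wb')); cv2.imwrite(f'pics/{tag}.png',cv2.resize(c['img'][:,:,::-1],(800,600),interpolation=cv2.INTER_CUBIC)); return c
def load(tag): return pickle.load(open(f'pics/{tag}.pkl','rb'))
def ray(c,u,v,z):  # native pixel -> point at height z
    R,t=np.array(c['R']),np.array(c['t']); d=R.T@np.linalg.solve(c['K'],[u,v,1.]); o=-R.T@t
    return o+d*(z-o[2])/d[2]
def proj(c,X):
    p=c['K']@(c['R']@np.array(X,float)+c['t']); return p[:2]/p[2]
E
python3 - <<'E'
from h import *
for n in('scene','top'):
    c=cap(n,n+'0'); print(n,-np.array(c['R']).T@c['t'],c['R'][2] )
print(monitor.sense())
E
```

```text
scene [1116.16923764 -706.2017865   766.43751698] [-0.50080582  0.67763476 -0.53852082]
top [ 310.29823423  111.35531495 1208.02939351] [ 0.15708835  0.01452378 -0.98747775]
{'time_s': 0.1, 'joints': array([ 1.00459501e+00,  3.13392630e-01,  1.49835816e+00, -1.25264216e-05,
        1.33099814e+00, -2.23428037e-01]), 'dq': array([-0.00039064, -0.00073784, -0.00291217, -0.00110432, -0.00039075,
        0.00080157]), 'tau': array([ 3.13662931e-03, -4.12898326e+01, -2.60141230e+01, -1.53495021e-04,
        3.01318483e-03,  1.03193537e-05]), 'eef_pos': array([176.35503187, 494.2504683 , 230.79413906]), 'ee_rot': array([-2.16757821e-04,  1.70547340e-01,  9.85349314e-01, -5.35999507e-04]), 'force': array([ 0.33293802, -0.4791893 , -1.09198503]), 'wrist_torque': array([-0.02618502,  0.02467805,  0.01033647]), 'grip_force': 0.0, 'grip_width': 0.9965625595510484}
```

View pics/scene0.png

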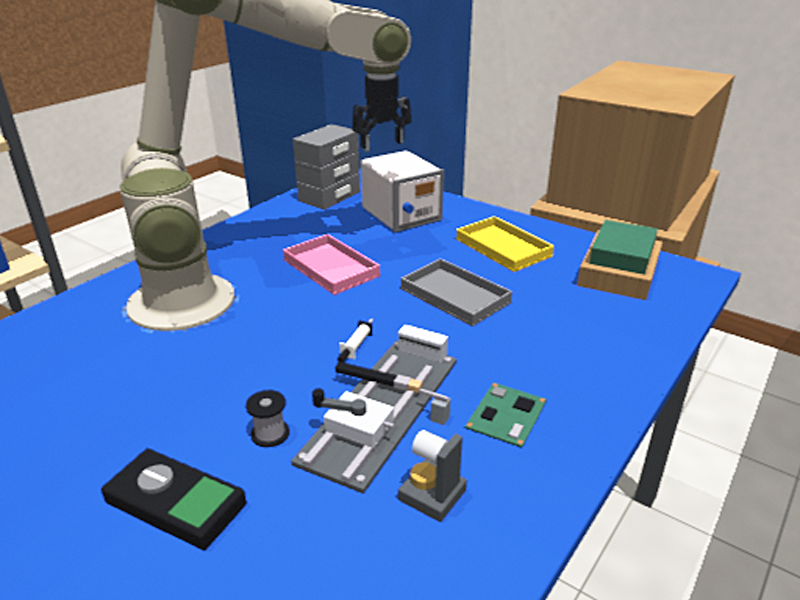

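View pics/top0.png

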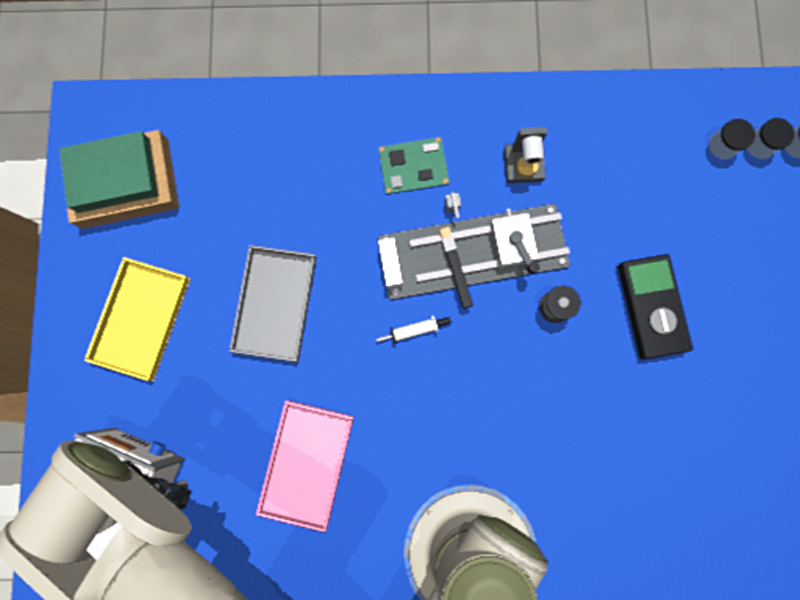

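The top view shows world +x up and +y left. The holder is centred near (475,252), the brush runs from (447,232) to (466,303), the jaw is at (515,240), the pointer is near (453,203) and the grey tray is at (274,304). Next I'll crop in on the holder.

```bash
python3 - <<'E'
from h import *
c=load('top0'); i=c['img']
cr=i[115:220,235:375][:,:,::-1]
cv2.imwrite('pics/crop1.png',cv2.resize(cr,None,fx=5.7,fy=5.7,interpolation=cv2.INTER_CUBIC))
s=load('scene0')['img']; cr=s[195:320,180:300][:,:,::-1]
cv2.imwrite('pics/crop2.png',cv2.resize(cr,None,fx=4.8,fy=4.8,interpolation=cv2.INTER_CUBIC))
# gray tray: outline
hsv=cv2.cvtColor(i,cv2.COLOR_RGB2HSV); m=(hsv[:,:,1]<90).astype(np.uint8); 
m[:, :140]=0; m[:,215:]=0; m[:150]=0;m[240:]=0
ct=max(cv2.findContours(m,0,2)[0],key=cv2.contourArea); b=cv2.boxPoints(cv2.minAreaRect(ct)); print('tray box',b)
P=np.array([ray(c,*p,25) for p in b]); print(P.round(0),P.mean(0).round(1),[np.linalg.norm(P[k]-P[k-1]).round() for k in range(4)])
E
```

```text
tray box [[146.36337 224.6783 ]
 [158.39786 155.1458 ]
 [202.08908 162.70775]
 [190.0546  232.24025]]
[[376. 451.  25.]
 [587. 420.  25.]
 [561. 286.  25.]
 [352. 320.  25.]] [468.9 369.3  25. ] [np.float64(133.0), np.float64(214.0), np.float64(137.0), np.float64(212.0)]
```

View pics/crop1.png

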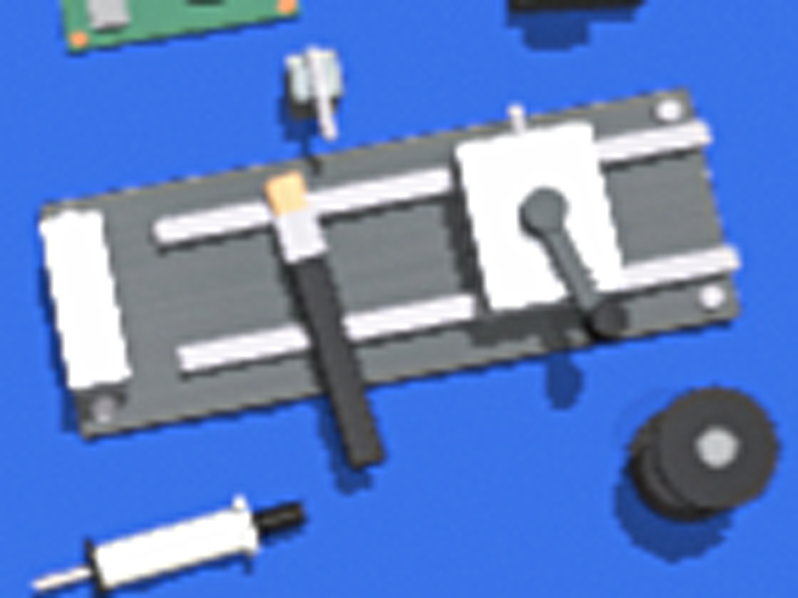

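View pics/crop2.png

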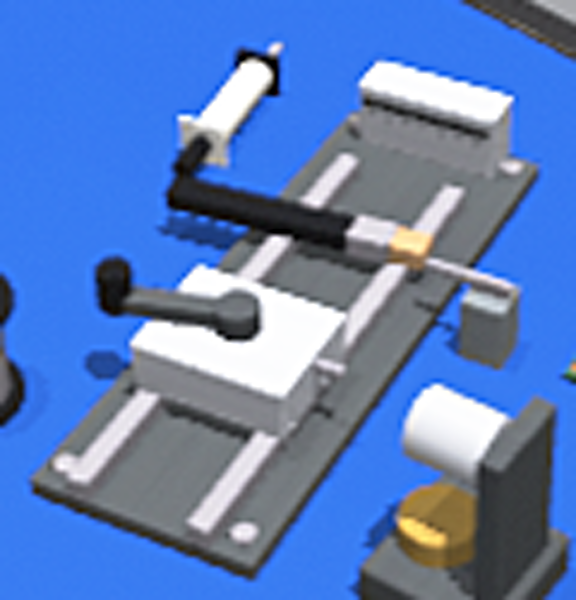

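The crop shows the plate corners at (40,208), (690,90), (738,318) and (85,437). The jaw top spans (457,143) to (622,288), with the tongue end at (516,105), the index tip at (331,135), the lever hub at (544,209) and the knob at (607,318). The brush runs from (285,180) to (364,465), bristles towards +x. In the scene crop the brush lies flat and the lever points to the holder's -x.

```bash
cat >> h.py <<'E'
def cp(c,u,v,z): return ray(c,(u+.5)/5.7-.5+235,(v+.5)/5.7-.5+115,z)
def cs(c,u,v,z): return ray(c,(u+.5)/4.8-.5+180,(v+.5)/4.8-.5+195,z)
E
python3 - <<'E'
from h import *
c=load('top0'); s=load('scene0')
pl=np.array([cp(c,*p,12) for p in[(40,208),(690,90),(738,318),(85,437)]]); o=pl.mean(0)
y=(pl[0]+pl[3]-pl[1]-pl[2])[:2]; yaw=np.arctan2(-y[0],y[1]); print('plate',pl.round(),o.round(1),'yaw',yaw,[np.linalg.norm(pl[k]-pl[k-1]).round() for k in range(4)])
R=np.array([[np.cos(yaw),-np.sin(yaw)],[np.sin(yaw),np.cos(yaw)]])
H=lambda P:(R.T@(np.array(P)[:2]-o[:2])).round(1)
ps=np.array([cs(s,*p,12) for p in[(252,575),(38,482),(540,165)]]); print('scene plate corners',ps.round(),[H(p) for p in ps])
def show(n,P): print(n,np.round(P,1),'holder',H(P))
jt=np.array([cp(c,*p,56) for p in[(457,143),(590,122),(622,288),(490,310)]]);show('jaw',jt.mean(0)); print(jt.round())
show('tongue',cp(c,516,105,48)); show('index',cp(c,331,135,48))
show('tongue s',cs(s,345,369,48)); show('index s',cs(s,427,261,48))
show('hub',cp(c,544,209,70)); show('knob',cp(c,607,318,85)); show('knob s',cs(s,112,266,85))
a,b=cp(c,285,180,36),cp(c,364,465,36); show('br+',a);show('br-',b);show('mid',(a+b)/2); print(np.linalg.norm(a-b),'ang',np.arctan2(*(a-b)[1::-1]))
show('fixed jaw',np.mean([cp(c,*p,56) for p in[(40,215),(100,211),(130,380),(70,388)]],0))
show('spool',cp(c,715,447,68)); show('syr',cp(c,180,545,20))
E
```

```text
plate [[ 599.  166.   12.]
 [ 659. -188.   12.]
 [ 533. -207.   12.]
 [ 473.  143.   12.]] [566.1 -21.4  12. ] yaw 0.1682937112026159 [np.float64(128.0), np.float64(359.0), np.float64(128.0), np.float64(355.0)]
scene plate corners [[ 667. -193.   12.]
 [ 542. -209.   12.]
 [ 604.  164.   12.]] [array([  71. , -186.1]), array([ -55.3, -181.2]), array([ 68.8, 176.2])]
jaw [580.4 -95.6  56. ] holder [  1.7 -75.5]
[[ 620.  -54.   56.]
 [ 630. -124.   56.]
 [ 541. -136.   56.]
 [ 531.  -68.   56.]]
tongue [642. -87.  48.] holder [ 63.8 -77.4]
index [627.3  10.8  48. ] holder [65.7 21.5]
tongue s [640.9 -83.1  48. ] holder [ 63.4 -73.4]
index s [625.5  12.2  48. ] holder [64.2 23.1]
hub [580.3 -95.4  70. ] holder [  1.7 -75.4]
knob [ 520.2 -121.9   85. ] holder [-62.1 -91.4]
knob s [ 521.4 -124.    85. ] holder [-61.2 -93.7]
br+ [606.3  34.8  36. ] holder [49.1 48.6]
br- [453.5  -2.6  36. ] holder [-107.9   37.4]
mid [529.9  16.1  36. ] holder [-29.4  43. ]
157.36954335598378 ang 0.24004811745494764
fixed jaw [540.1 141.1  56. ] holder [  1.6 164.6]
spool [ 456.3 -176.7   68. ] holder [-134.3 -134.8]
syr [414.5  93.5  20. ] holder [-130.2  138.6]
```

```bash
cat >> h.py <<'E'
def go(x,y,z,yaw=None):  # remaining turn (deg about tool z) and, after that turn, shift in tool units; yaw = angle of tool y axis
    from scipy.spatial.transform import Rotation as Ro
    s=monitor.sense(); w=s['ee_rot']; Rm=Ro.from_quat([w[1],w[2],w[3],w[0]]); M=Rm.as_matrix()
    cur=np.arctan2(M[1,1],M[0,1]); d=0 if yaw is None else (yaw-cur+np.pi/2)%np.pi-np.pi/2
    M2=Ro.from_rotvec([0,0,d]).as_matrix()@M
    print('t',s['time_s'],'pos',s['eef_pos'].round(1),'yaw',round(cur,3),'z',M[:,2].round(3),'F',s['force'].round(1),'gw',round(s['grip_width'],3),'gf',round(s['grip_force'],1),'q',s['joints'].round(2))
    print('turn z',round(-np.degrees(d),1),'shift',(M2.T@(np.array([x,y,z])-s['eef_pos'])/60).round(3))
E
python3 -c "
from h import *; go(550,21,130,1.811)"
```

```text
t 0.1 pos [176.4 494.3 230.8] yaw 1.228 z [-0.001 -0.001 -1.   ] F [ 0.3 -0.5 -1.1] gw 0.997 gf 0.0 q [ 1.    0.31  1.5  -0.    1.33 -0.22]
turn z -33.4 shift [-4.173 -9.141  1.689]
```

Call:
{"fn": "send_rows", "kwargs": {"targets": [0,0,-8.35,0,0,0,1,0,0,-8.35,0,0,0,1,0,0,-8.35,0,0,0,1,0,0,-8.35,0,0,0,1,0,0,0,-0.3,-0.6,0,1]}}

```text
time_s: 0.72
eef_pos: [201.9, 464.0, 230.8]
ee_rot: [-0.0, -0.122, 0.993, -0.0]
force: [0.6, -0.0, -0.3]
grip_width: 1.0
grip_force: 0.0
```

Call:
{"fn": "send_rows", "kwargs": {"targets": [0,0,0,-0.35,-0.77,0,1,0,0,0,-0.35,-0.77,0,1,0,0,0,-0.35,-0.77,0,1,0,0,0,-0.35,-0.77,0.1,1,0,0,0,-0.35,-0.77,0.2,1]}}

```text
time_s: 1.35
eef_pos: [360.3, 263.0, 213.3]
ee_rot: [0.0, -0.12, 0.993, 0.0]
force: [1.0, 0.7, -0.0]
grip_width: 1.001
grip_force: 0.0
```

Call:
{"fn": "send_rows", "kwargs": {"targets": [0,0,0,-0.35,-0.77,0.3,1,0,0,0,-0.35,-0.77,0.3,1,0,0,0,-0.35,-0.77,0.3,1,0,0,0,-0.35,-0.77,0.3,1,0,0,0,-0.35,-0.77,0.19,1]}}

```text
time_s: 1.98
eef_pos: [516.8, 63.5, 128.8]
ee_rot: [-0.001, -0.12, 0.993, 0.0]
force: [0.8, -0.1, 0.4]
grip_width: 1.001
grip_force: 0.0
```

```bash
python3 -c "
from h import *; go(550,21,16,1.811)"
```

```text
t 1.975 pos [516.8  63.5 128.8] yaw 1.811 z [-0.001  0.    -1.   ] F [ 0.8 -0.1  0.4] gw 1.001 gf 0.0 q [-0.1   0.41  1.65  0.    1.09 -1.91]
turn z -0.0 shift [-0.371 -0.821  1.879]
```

Call:
{"fn": "send_rows", "kwargs": {"targets": [0,0,0,-0.37,-0.82,0.2,1,0,0,0,0,0,0.7,1,0,0,0,0,0,0.6,1,0,0,0,0,0,0.36,1,0,0,0,0,0,0,1]}}

```text
time_s: 2.6
eef_pos: [548.6, 22.6, 16.9]
ee_rot: [-0.002, -0.12, 0.993, 0.001]
force: [-0.1, -0.4, -0.0]
grip_width: 0.999
grip_force: 0.0
```

```bash
python3 -c "
from h import *; go(550,21,16,1.811);cap('scene','s1')"
```

```text
t 2.6 pos [548.6  22.6  16.9] yaw 1.811 z [-0.004  0.001 -1.   ] F [-0.1 -0.4 -0. ] gw 0.999 gf 0.0 q [-0.17  0.63  1.64  0.    0.88 -1.98]
turn z -0.0 shift [-0.016 -0.032  0.014]
```

View pics/s1.png

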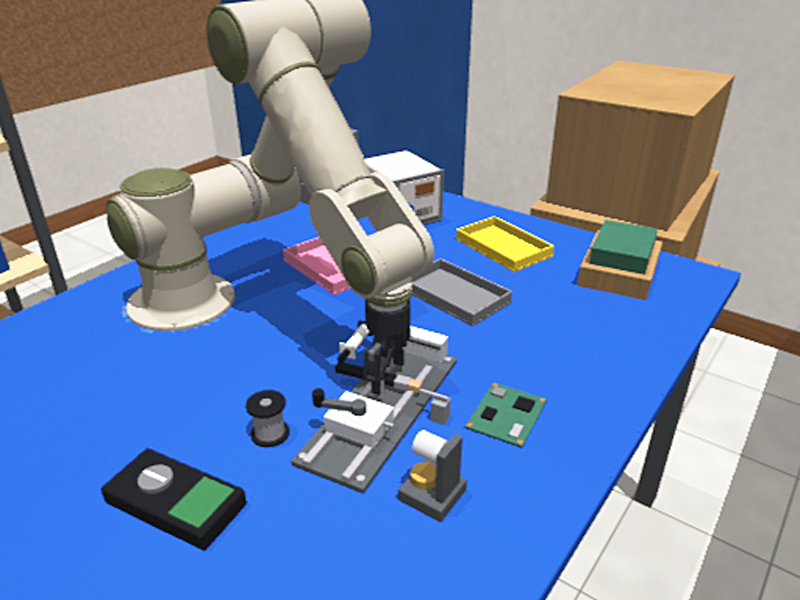

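The fingers straddle the brush at about (380,375), so I'll close and lift.

Call:
{"fn": "send_rows", "kwargs": {"targets": [0,0,0,0,0,0,-1,0,0,0,0,0,0,-1,0,0,0,0,0,0,-1,0,0,0,0,0,0,-1,0,0,0,0,0,0,-1], "newtons": 40}}

```text
time_s: 3.28
eef_pos: [549.8, 22.4, 18.7]
ee_rot: [0.0, -0.12, 0.993, -0.0]
force: [-0.9, -0.3, 5.1]
grip_width: 0.222
grip_force: 39.9
```

Call:
{"fn": "send_rows", "kwargs": {"targets": [0,0,0,0,0,0,-1,0,0,0,0,0,-0.2,-1,0,0,0,0,0,-0.4,-1,0,0,0,0,0,-0.6,-1,0,0,0,0,0,-0.6,-1]}}

```text
time_s: 3.9
eef_pos: [549.5, 22.5, 127.9]
ee_rot: [0.0, -0.12, 0.993, 0.0]
force: [0.3, 0.0, -0.0]
grip_width: 0.226
grip_force: 39.4
```

```bash
python3 -c "
from h import *; go(469+20,369-3,140,1.425)"
```

```text
t 3.9 pos [549.5  22.5 127.9] yaw 1.811 z [ 0.  0. -1.] F [ 0.3  0.  -0. ] gw 0.226 gf 39.4 q [-0.17  0.47  1.56  0.    1.12 -1.98]
turn z 22.1 shift [ 1.829  5.517 -0.202]
```

Call:
{"fn": "send_rows", "kwargs": {"targets": [0,0,7.4,0,0,-0.1,-1,0,0,7.4,0,0,-0.1,-1,0,0,7.3,0,0,0,-1,0,0,0,0.2,0.6,0,-1,0,0,0,0.3,0.9,0,-1]}}

```text
time_s: 4.53
eef_pos: [533.0, 116.1, 138.8]
ee_rot: [0.0, 0.074, 0.997, 0.0]
force: [1.2, 0.9, -0.5]
grip_width: 0.221
grip_force: 39.4
```

Call:
{"fn": "send_rows", "kwargs": {"targets": [0,0,0,0.3,0.9,0,-1,0,0,0,0.3,0.9,0,-1,0,0,0,0.3,0.9,0,-1,0,0,0,0.3,0.9,0,-1,0,0,0,0.13,0.42,0,-1]}}

```text
time_s: 5.15
eef_pos: [487.8, 368.7, 138.7]
ee_rot: [0.0, 0.071, 0.997, 0.0]
force: [-0.2, 0.5, 0.2]
grip_width: 0.223
grip_force: 39.4
```

```bash
python3 -c "
from h import *; cap('scene','s2');go(469+20,369-3,12,1.425)"
```

```text
t 5.2 pos [487.4 370.5 138.7] yaw 1.429 z [ 0.     0.001 -1.   ] F [-2.2  1.9 -0.5] gw 0.225 gf 39.4 q [ 0.46  0.58  1.34  0.    1.22 -0.97]
turn z 0.2 shift [-0.037 -0.073  2.111]
```

View pics/s2.png

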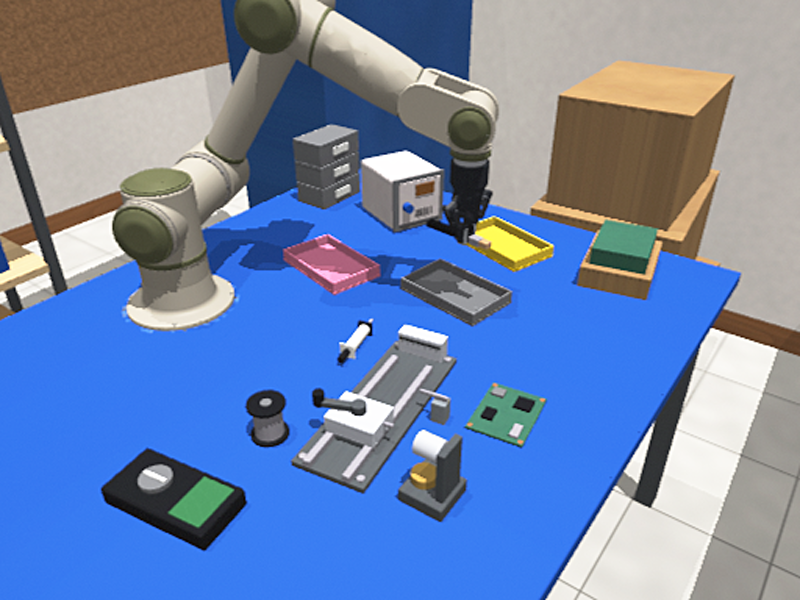

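The brush is held level above the grey tray, at about (465,235), and the rails are clear. I'll lower it.

Call:
{"fn": "send_rows", "kwargs": {"targets": [0,0,0,-0.04,-0.07,0.7,-1,0,0,0,0,0,0.7,-1,0,0,0,0,0,0.5,-1,0,0,0,0,0,0.2,-1,0,0,0,0,0,0.05,-1]}}

```text
time_s: 5.82
eef_pos: [491.1, 361.5, 9.7]
ee_rot: [0.0, 0.073, 0.997, 0.0]
force: [0.2, -0.2, 0.7]
grip_width: 0.225
grip_force: 39.4
```

Call:
{"fn": "send_rows", "kwargs": {"targets": [0,0,0,0,0,0.03,-1,0,0,0,0,0,0,-1,0,0,0,0,0,0,-0.6,0,0,0,0,0,0,-0.3,0,0,0,0,0,0,-0.1]}}

```text
time_s: 6.45
eef_pos: [490.9, 361.6, 7.6]
ee_rot: [0.0, 0.073, 0.997, 0.0]
force: [0.1, -0.2, -0.1]
grip_width: 0.444
grip_force: 0.0
```

Call:
{"fn": "send_rows", "kwargs": {"targets": [0,0,0,0,0,0,0,0,0,0,0,0,-0.3,0,0,0,0,0,0,-0.6,0,0,0,0,0,0,-0.8,0,0,0,0,0,0,-0.6,-1]}}

```text
time_s: 7.08
eef_pos: [491.2, 361.8, 149.1]
ee_rot: [0.001, 0.073, 0.997, 0.001]
force: [0.9, -0.3, 0.0]
grip_width: 0.302
grip_force: 0.0
```

```bash
python3 -c "
from h import *; cap('scene','s3');c=cap('top','t3');
cv2.imwrite('pics/c3.png',cv2.resize(c['img'][130:250,130:290][:,:,::-1],(800,600),interpolation=cv2.INTER_CUBIC))
cv2.imwrite('pics/c3s.png',cv2.resize(load('s3')['img'][130:250,200:360][:,:,::-1],(800,600),interpolation=cv2.INTER_CUBIC))
go(489,366,12,1.425)"
```

```text
t 7.175 pos [492.5 362.5 151.2] yaw 1.425 z [ 0.008  0.004 -1.   ] F [ 0.1 -0.5 -0.1] gw 0.126 gf 0.0 q [ 0.44  0.56  1.34 -0.    1.23 -0.98]
turn z 0.0 shift [0.083 0.038 2.32 ]
```

View pics/c3s.png

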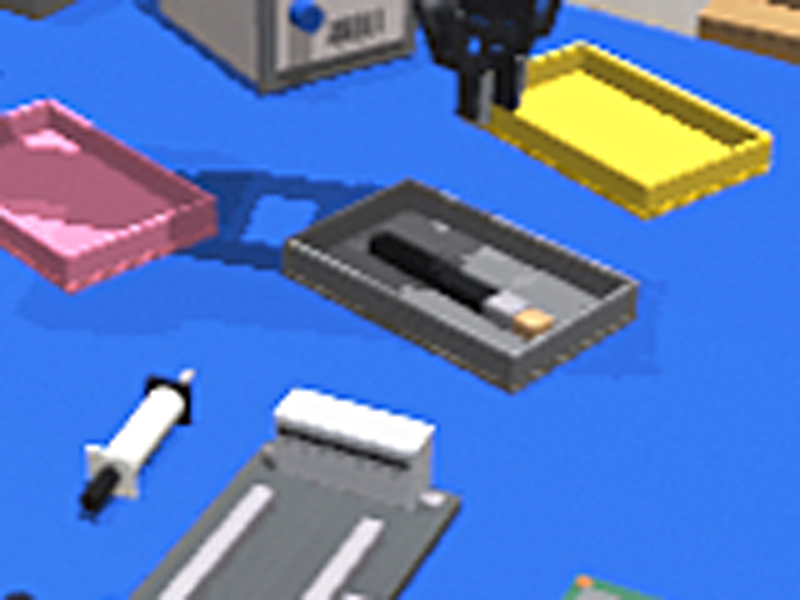

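The brush lies flat and right way up inside the grey tray, at about (460,285). Next comes the jaw: I'll shut the fingers, turn 72° and go behind it.

```bash
python3 - <<'E'
from h import *
c=load('top0'); print('stand',ray(c,525*.64,180*.64,10), 'stand top',ray(c,532*.64,132*.64,115),ray(c,548*.64,150*.64,100))
print('start pt'); go(567.5+26.8-1,-22-155.8,150,0.168)
E
```

```text
stand [ 709.73517286 -129.70394068   10.        ] stand top [ 766.71785262 -125.51375633  115.        ] [ 737.11292395 -156.84855875  100.        ]
start pt
t 7.175 pos [492.5 362.5 151.2] yaw 1.425 z [ 0.008  0.004 -1.   ] F [ 0.1 -0.5 -0.1] gw 0.126 gf 0.0 q [ 0.44  0.56  1.34 -0.    1.23 -0.98]
turn z 72.0 shift [-9.158  0.151  0.09 ]
```

Call:
{"fn": "send_rows", "kwargs": {"targets": [0,0,10.3,0,0,0,-1,0,0,10.3,0,0,0,-1,0,0,10.3,0,0,0,-1,0,0,10.3,0,0,0,-1,0,0,10.3,0,0,0,-1]}}

```text
time_s: 7.8
eef_pos: [490.6, 361.5, 145.7]
ee_rot: [-0.0, 0.501, 0.865, -0.0]
force: [0.5, -0.1, 0.7]
grip_width: 0.002
grip_force: 0.0
```

Call:
{"fn": "send_rows", "kwargs": {"targets": [0,0,10.3,0,0,0,-1,0,0,10.2,0,0,0,-1,0,0,0,0,0,0,-1]}}

```text
time_s: 8.18
eef_pos: [490.7, 361.5, 145.7]
ee_rot: [-0.0, 0.644, 0.765, -0.0]
force: [-0.1, -0.3, -0.8]
grip_width: 0.003
grip_force: 0.0
```

```bash
python3 - <<'E'
from h import *
go(567.5+26.8-1,-22-155.8,150,0.168)
E
```

```text
t 8.175 pos [490.7 361.5 145.7] yaw 0.17 z [-0. -0. -1.] F [-0.1 -0.3 -0.8] gw 0.003 gf 0.0 q [0.44 0.57 1.34 0.   1.23 0.27]
turn z 0.1 shift [-9.148  0.183 -0.072]
```

Call:
{"fn": "send_rows", "kwargs": {"targets": [0,0,0,-0.8,0.02,-0.07,-1,0,0,0,-0.9,0.02,0,-1,0,0,0,-0.9,0.02,0,-1,0,0,0,-0.9,0.02,0,-1,0,0,0,-0.9,0.02,0,-1]}}

```text
time_s: 8.8
eef_pos: [541.1, 100.6, 150.0]
ee_rot: [0.0, 0.643, 0.766, 0.0]
force: [0.8, 0.2, 0.2]
grip_width: -0.002
grip_force: 0.0
```

Call:
{"fn": "send_rows", "kwargs": {"targets": [0,0,0,-0.9,0.02,0,-1,0,0,0,-0.9,0.02,0,-1,0,0,0,-0.9,0.02,0,-1,0,0,0,-0.9,0.02,0,-1,0,0,0,-0.9,0,0,-1]}}

```text
time_s: 9.43
eef_pos: [591.1, -164.8, 149.9]
ee_rot: [0.0, 0.643, 0.766, 0.0]
force: [0.6, 1.1, 1.0]
grip_width: 0.001
grip_force: 0.0
```

Call:
{"fn": "send_rows", "kwargs": {"targets": [0,0,0,-0.25,0,0,-1,0,0,0,0,0,0,-1]}}

```text
time_s: 9.68
eef_pos: [593.4, -178.0, 149.5]
ee_rot: [-0.0, 0.645, 0.765, 0.0]
force: [-0.1, 0.1, 0.2]
grip_width: 0.001
grip_force: 0.0
```

```bash
python3 - <<'E'
from h import *
go(567.5+26.8-1,-22-155.8,32,0.168)
E
```

```text
t 9.675 pos [ 593.4 -178.   149.5] yaw 0.17 z [-0.  0. -1.] F [-0.1  0.1  0.2] gw 0.001 gf 0.0 q [-0.48  0.59  1.3   0.    1.25 -0.65]
turn z 0.1 shift [ 2.000e-03 -1.000e-03  1.958e+00]
```

Call:
{"fn": "send_rows", "kwargs": {"targets": [0,0,0,0,0,0.7,-1,0,0,0,0,0,0.7,-1,0,0,0,0,0,0.4,-1,0,0,0,0,0,0.16,-1,0,0,0,0.2,0,0,-1]}}

```text
time_s: 10.3
eef_pos: [591.6, -165.2, 32.4]
ee_rot: [0.0, 0.645, 0.764, 0.0]
force: [-0.7, 0.5, 0.3]
grip_width: 0.002
grip_force: 0.0
```

Call:
{"fn": "send_rows", "kwargs": {"targets": [0,0,0,0.15,0,0,-1,0,0,0,0.06,0,0,-1,0,0,0,0.06,0,0,-1,0,0,0,0.06,0,0,-1,0,0,0,0.06,0,0,-1]}}

```text
time_s: 10.92
eef_pos: [587.6, -142.8, 32.1]
ee_rot: [0.0, 0.645, 0.764, -0.0]
force: [-0.6, -0.3, 0.7]
grip_width: -0.001
grip_force: 0.0
```

Call:
{"fn": "send_rows", "kwargs": {"targets": [0,0,0,0.08,0,0,-1,0,0,0,0.08,0,0,-1,0,0,0,0.08,0,0,-1,0,0,0,0.08,0,0,-1,0,0,0,0.08,0,0,-1]}}

```text
time_s: 11.55
eef_pos: [583.9, -120.9, 32.2]
ee_rot: [0.001, 0.645, 0.764, -0.001]
force: [0.7, -8.9, -3.0]
grip_width: -0.0
grip_force: 4.8
```

```bash
python3 - <<'E'
from h import *
go(571.5,-45.6,32,0.168)
E
```

```text
t 11.55 pos [ 583.9 -120.9   32.2] yaw 0.168 z [ 0.001 -0.003 -1.   ] F [ 0.7 -8.9 -3. ] gw -0.0 gf 4.8 q [-0.4   0.68  1.48 -0.    0.98 -0.57]
turn z 0.0 shift [ 1.272e+00  6.000e-03 -1.000e-03]
```

Call:
{"fn": "send_rows", "kwargs": {"targets": [0,0,0,0.1,0,0,-1,0,0,0,0.1,0,0,-1,0,0,0,0.1,0,0,-1,0,0,0,0.1,0,0,-1,0,0,0,0.1,0,0,-1]}}

```text
time_s: 12.18
eef_pos: [578.8, -91.3, 32.2]
ee_rot: [0.001, 0.645, 0.764, -0.001]
force: [0.7, -9.9, -2.8]
grip_width: -0.004
grip_force: 4.9
```

Call:
{"fn": "send_rows", "kwargs": {"targets": [0,0,0,0.08,0,0,-1,0,0,0,0,0,0,-1]}}

```text
time_s: 12.42
eef_pos: [577.9, -85.9, 32.2]
ee_rot: [0.001, 0.645, 0.764, -0.001]
force: [0.5, -6.8, -1.6]
grip_width: 0.0
grip_force: 2.8
```

```bash
python3 - <<'E'
from h import *
go(571.5,-45.6,32,0.168)
s=cap('scene','s4');t=cap('top','t4')
A=cv2.resize(s['img'][205:285,230:300][:,:,::-1],(420,480),interpolation=cv2.INTER_CUBIC)
B=cv2.resize(t['img'][115:175,270:330][:,:,::-1],(380,380),interpolation=cv2.INTER_CUBIC)
o=np.zeros((480,800,3),np.uint8);o[:,:420]=A;o[:380,420:]=B;cv2.imwrite('pics/c4.png',o)
E
```

```text
t 12.425 pos [577.9 -85.9  32.2] yaw 0.169 z [ 0.001 -0.002 -1.   ] F [ 0.5 -6.8 -1.6] gw 0.0 gf 2.8 q [-0.35  0.66  1.52 -0.    0.96 -0.51]
turn z 0.0 shift [0.68  0.007 0.001]
```

View pics/c4.png

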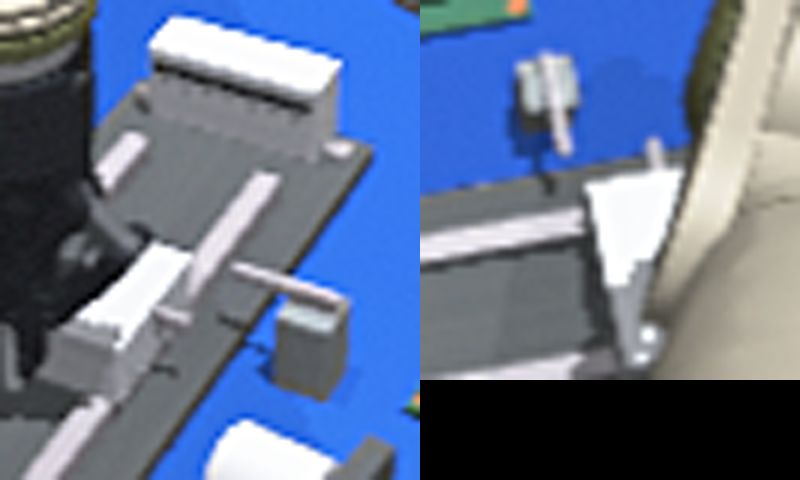

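The scene crop shows the tongue end at (187,319) and the index tip at (234,266). In the top inset the tip is at (565,152) and the tongue at (656,142).

```bash
cat >> h.py <<'E'
yv=np.array([-np.sin(.168),np.cos(.168),0])
E
python3 - <<'E'
from h import *
s=load('s4');t=load('t4')
f=lambda c,u,v,k,x,y:ray(c,(u+.5)/k-.5+x,(v+.5)/k-.5+y,48)
a=f(s,187,319,6,230,205);b=f(s,234,266,6,230,205);print(a,b,(b-a)@yv)
k=380/60
a=f(t,236,142,k,270,115);b=f(t,145,152,k,270,115);print(a,b,(b-a)@yv)
E
```

```text
[629.36739516 -28.21642935  48.        ] [625.40773331  12.42053037  48.        ] 40.72693686779664
[630.50120542 -31.82289237  48.        ] [626.31373357  11.38295157  48.        ] 43.29774647820031
```

Call:
{"fn": "send_rows", "kwargs": {"targets": [0,0,0,0.1,0,0,-1,0,0,0,0.1,0,0,-1,0,0,0,0.1,0,0,-1,0,0,0,0.1,0,0,-1,0,0,0,0.08,0,0,-1]}}

```text
time_s: 13.15
eef_pos: [573.1, -58.0, 32.2]
ee_rot: [0.001, 0.645, 0.764, -0.001]
force: [0.1, -9.3, -0.7]
grip_width: 0.001
grip_force: 4.8
```

Call:
{"fn": "send_rows", "kwargs": {"targets": [0,0,0,0.06,0,0,-1,0,0,0,0,0,0,-1]}}

```text
time_s: 13.4
eef_pos: [572.4, -54.1, 32.1]
ee_rot: [0.001, 0.645, 0.764, -0.001]
force: [-0.1, -7.2, -1.2]
grip_width: -0.001
grip_force: 3.2
```

```bash
python3 - <<'E'
from h import *
go(571.5,-45.6,32,0.168)
s=cap('scene','s5');t=cap('top','t5')
A=cv2.resize(s['img'][235:275,250:290][:,:,::-1],(400,400),interpolation=cv2.INTER_CUBIC)
B=cv2.resize(t['img'][120:155,275:310][:,:,::-1],(400,400),interpolation=cv2.INTER_CUBIC)
cv2.imwrite('pics/c5.png',np.hstack([A,B]))
E
```

```text
t 13.4 pos [572.4 -54.1  32.1] yaw 0.169 z [ 0.    -0.002 -1.   ] F [-0.1 -7.2 -1.2] gw -0.001 gf 3.2 q [-0.3   0.64  1.55 -0.    0.94 -0.46]
turn z 0.0 shift [0.142 0.008 0.002]
```

View pics/c5.png

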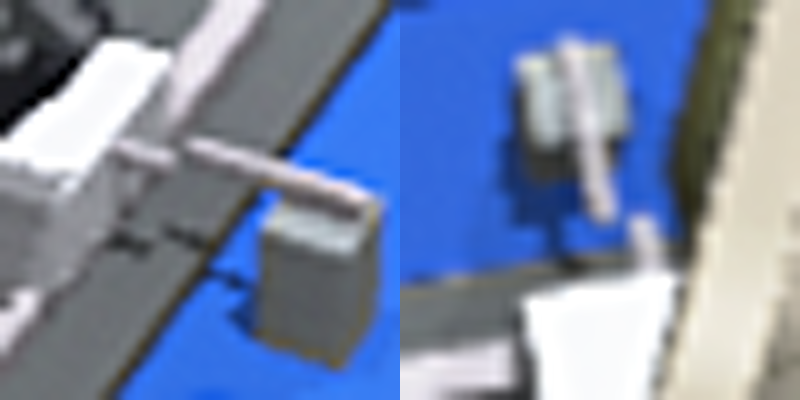

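The gap has nearly closed. In the scene view the tongue end is at (172,158) and the tip at (190,145). In the top view the tip is at (604,214) and the tongue end at (638,220).

```bash
python3 - <<'E'
from h import *
s=load('s5');t=load('t5')
f=lambda c,u,v,k,x,y:ray(c,(u+.5)/k-.5+x,(v+.5)/k-.5+y,48)
a=f(s,172,158,10,250,235);b=f(s,190,145,10,250,235);print(a,b,(b-a)@yv)
k=400/35
a=f(t,238,220,k,275,120);b=f(t,204,214,k,275,120);print(a,b,(b-a)@yv)
# centre lines: blade and tongue widths by sub-pixel centroid of bright low-saturation pixels
for c,n in((s,'s'),(t,'t')):
    for X in([628,-5,48],[627,2,48],[626,12,48],[633,-28,48]): print(n,X,proj(c,X).round(2))
hs=t['img'].astype(int)
print('top patch G (rows 120..148, cols 286..303)');print(hs[124:148,286:301,0])
E
```

```text
[624.8775918    4.81278021  48.        ] [625.64907834  11.92190635  48.        ] 6.880036977788407
[625.50892296   2.72374618  48.        ] [627.27734977  11.59687608  48.        ] 8.452506386464265
s [628, -5, 48] [265.56 252.78]
s [627, 2, 48] [266.8  251.22]
s [626, 12, 48] [268.68 249.09]
s [633, -28, 48] [261.95 258.26]
t [628, -5, 48] [297.92 137.95]
t [627, 2, 48] [295.6  138.31]
t [626, 12, 48] [292.27 138.68]
t [633, -28, 48] [305.54 136.21]
top patch G (rows 120..148, cols 286..303)
[[105 109 128 201 226 194 182 144  66  48  51  52  51  52  54]
 [207 198 151 181 222 189 175 145  84  48  50  53  52  50  60]
 [186 193 154 167 212 193 172 163 115  56  49  51  53  50  61]
 [159 192 180 172 198 199 174 175 135  54  47  51  50  53  64]
 [153 194 178 158 185 204 182 180 141  51  44  51  53  58  67]
 [147 189 174 157 188 215 191 182 144  63  43  47  51  57  67]
 [137 179 173 139 181 229 202 177 142  73  43  46  45  53  65]
 [113 162 170 133 164 212 189 147 113  67  47  47  45  53  61]
 [ 79 116 117  77 113 186 167  74  49  43  43  43  46  54  61]
 [ 55  60  55  51 106 185 178  87 
[... 211 characters left out ...]
4  48]
 [ 28  25  25  19  30 114 194 170  63  40  46  42  43  43  44]
 [ 26  26  25  23  33 100 180 169  76  84  93  61  41  37  45]
 [ 32  29  24  38  43  57 107 103  77 171 192 114  44  37  58]
 [ 48  38  25  36  47  44  46  43  59 164 204 146  63  44  70]
 [ 46  39  26  38  52  61  60  59  71 141 203 180 101  63  76]
 [ 61  57  49  41  74  98 106 101  96 130 188 182 110  70  96]
 [106 103  83  54  52  79 100 103 108 146 205 206 156 108 144]
 [ 97  96 103 108 128 154 170 179 193 225 251 255 255 173 186]
 [135 162 182 220 255 255 255 255 255 255 255 255 233 124 191]
 [248 255 255 255 255 254 254 253 252 251 252 255 229 138 208]
 [236 255 255 251 250 250 250 251 250 250 252 255 218 157 228]]
```

```bash
cat > gap.py <<'E'
from h import *
def gap(t,c0=286,c1=302):
    im=t['img'].astype(float)[:,:,0]
    def cen(r,lo,hi):
        w=im[r,lo:hi]-60; w[w<0]=0; return (w*np.arange(lo,hi)).sum()/w.sum()
    # blade: rows 132..137; tongue: rows 139..141, search around the brightest column of row 140
    B=[(r,cen(r,290,295)) for r in range(133,138)]; k=c0+5+int(np.argmax(im[140,c0+5:c1])); T=[(r,cen(r,k-2,k+4)) for r in(139,140,141)]
    pb=np.polyfit(*zip(*B),1);pt=np.polyfit(*zip(*T),1); ub,ut=np.polyval(pb,138.5),np.polyval(pt,138.5)
    a,b=ray(t,ut,138.5,48),ray(t,ub,138.5,48); d=b-a
    x=np.array([np.cos(.168),np.sin(.168),0]); print('blade',ub.round(2),pb[0].round(2),'tongue',ut.round(2),pt[0].round(2),'gap mm',(d@yv).round(2))
E
python3 -c "
from gap import *
gap(load('t5'))"
```

```text
blade 292.47 0.19 tongue 295.56 0.28 gap mm 9.11
```

Call:
{"fn": "send_rows", "kwargs": {"targets": [0,0,0,0.03,0,0,-1,0,0,0,0.03,0,0,-1,0,0,0,0.03,0,0,-1,0,0,0,0,0,0,-1]}}

```text
time_s: 14.0
eef_pos: [571.6, -49.0, 32.2]
ee_rot: [0.001, 0.645, 0.764, -0.001]
force: [-0.1, -8.5, -1.4]
grip_width: 0.004
grip_force: 3.9
```

```bash
python3 - <<'E'
from gap import *
go(571.5,-45.6,32,0.168)
s=cap('scene','s6');t=cap('top','t6'); gap(t); print(t['img'][130:144,286:301,0])
A=cv2.resize(s['img'][235:275,250:290][:,:,::-1],(400,400),interpolation=cv2.INTER_CUBIC)
B=cv2.resize(t['img'][120:155,275:310][:,:,::-1],(400,400),interpolation=cv2.INTER_CUBIC)
cv2.imwrite('pics/c6.png',np.hstack([A,B]))
E
```

```text
t 14.0 pos [571.6 -49.   32.2] yaw 0.169 z [ 0.001 -0.002 -1.   ] F [-0.1 -8.5 -1.4] gw 0.004 gf 3.9 q [-0.29  0.64  1.56 -0.    0.94 -0.46]
turn z 0.0 shift [0.056 0.008 0.002]
blade 292.47 0.19 tongue 301.26 -0.11 gap mm 25.91
[[136 180 174 139 181 229 202 177 143  74  43  52  64  76  78]
 [113 162 170 132 162 213 191 146 110  66  46  54  65  75  88]
 [ 77 118 117  78 114 187 168  75  49  42  47  55  64  71  89]
 [ 54  59  55  52 104 186 178  88  45  41  48  54  61  63  78]
 [ 53  56  53  50  84 175 189 110  48  42  44  51  63  62  94]
 [ 46  55  53  45  65 167 190 112  46  39  45  50  54  64 136]
 [ 34  35  30  18  48 158 201 142  51  37  42  47  50  72 179]
 [ 26  26  24  19  31 116 193 171  65  38  42  45  50  77 177]
 [ 23  23  26  26  34  99 178 172  86  49  40  41  51  96 184]
 [ 30  31  25  36  43  55 105 135 132 100  42  32  56 142 208]
 [ 48  39  24  35  45  41  49 112 188 171  72  40  69 187 237]
 [ 46  37  26  37  54  57  60 107 185 187 117  71  78 187 235]
 [ 58  57  47  43  74 100 101 111 177 193 131  69 104 199 233]
 [104 103  84  54  51  78  96 101 168 204 161 103 143 219 233]]
```

Call:
{"fn": "send_rows", "kwargs": {"targets": [0,0,0,0.02,0,0,-1,0,0,0,0.02,0,0,-1,0,0,0,0,0,0,-1]}}

```text
time_s: 14.48
eef_pos: [571.2, -46.8, 32.2]
ee_rot: [0.001, 0.645, 0.764, -0.001]
force: [-0.6, -9.1, -1.3]
grip_width: -0.002
grip_force: 4.1
```

```bash
python3 - <<'E'
from gap import *
go(571.5,-45.6,32,0.168)
s=cap('scene','s7');t=cap('top','t7'); im=t['img'].astype(float)[:,:,0]
def cen(r,lo,hi,b=60):
    w=np.clip(im[r,lo:hi]-b,0,None); return round((w*np.arange(lo,hi)).sum()/w.sum(),2)
for r in range(133,138): print(r,cen(r,289,295),end=' ')
for r in range(139,144): print(r,cen(r,291,297,60 if r<142 else 105),end=' ')
print(); print(im[130:145,288:300].astype(int))
A=cv2.resize(s['img'][235:275,250:290][:,:,::-1],(400,400),interpolation=cv2.INTER_CUBIC)
B=cv2.resize(t['img'][120:155,275:310][:,:,::-1],(400,400),interpolation=cv2.INTER_CUBIC)
cv2.imwrite('pics/c7.png',np.hstack([A,B]))
E
```

```text
t 14.475 pos [571.2 -46.8  32.2] yaw 0.169 z [ 0.001 -0.002 -1.   ] F [-0.6 -9.1 -1.3] gw -0.002 gf 4.1 q [-0.29  0.64  1.56 -0.    0.94 -0.45]
turn z 0.0 shift [0.018 0.008 0.003]
133 291.41 134 291.64 135 291.78 136 291.94 137 292.21 139 292.94 140 293.4 141 293.69 142 293.81 143 294.0 
[[176 138 181 231 202 178 142  71  53  63  75  77]
 [169 132 162 212 189 145 111  67  54  64  75  84]
 [118  78 114 187 169  74  49  44  53  62  71  89]
 [ 57  51 105 185 179  87  44  44  53  62  62  77]
 [ 53  49  85 175 189 110  47  42  54  62  65  91]
 [ 53  46  64 168 191 112  46  40  49  61  65 132]
 [ 32  21  45 159 201 141  51  37  47  54  73 178]
 [ 25  19  30 116 192 170  64  36  44  50  72 178]
 [ 24  26  32 100 180 177  85  39  40  46  90 182]
 [ 27  37  43  59 137 169 123  50  34  54 134 204]
 [ 27  36  43  45 106 184 177  88  39  68 185 236]
 [ 24  37  53  56  87 175 192 123  60  66 186 236]
 [ 49  42  72  95  99 171 197 136  66  88 190 233]
 [ 84  53  50  76 102 167 203 168 104 135 214 232]
 [102 112 127 154 165 188 224 235 179 186 239 233]]
```

View pics/c7.png

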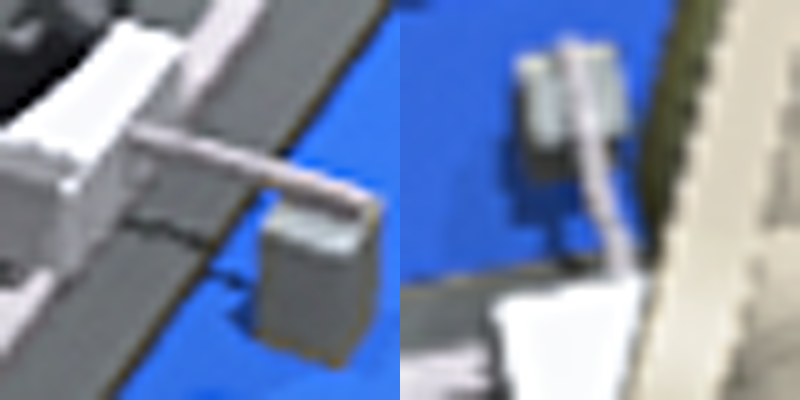

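```bash
python3 - <<'E'
from gap import *
for n in('s5','s7'):
    s=load(n); im=s['img'].astype(int)[:,:,0]; print(n); print(im[244:256,261:287])
s=load('s7')
o=np.array([626,12,48.]);x=np.array([np.cos(.168),np.sin(.168),0]);
for d in(-12,0,12,25): print(d,proj(s,o+d*x).round(2),proj(s,o+d*x+yv*-5).round(2))
E
```

```text
s5
[[249 253 255 221 129 156 203 217 169 110  98 102 114 116 115 118 117 117
  117 125 102  54  47  52  54  57]
 [250 255 237 150 132 162 211 194 126 103 107 113 115 115 116 118 117 116
  121 107  70  47  54  54  57  58]
 [255 246 155 137 142 165 188 153 106 104 110 115 115 114 116 114 116 119
  111  80  50  47  51  56  55  55]
 [248 187 135 142 144 158 143 111  99 102 112 114 114 114 115 116 117 120
   93  52  48  52  56  56  56  54]
 [206 154 144 137 141 137 116 116 123 112 103 107 109 110 114 116 122 103
   59  47  51  54  57  57  55  56]
 [187 213 203 173 153 135 104 132 197 217 200 157 127 117 105 109 104  72
   45  49  56  55  57  56  57  56]
 [120 135 177 194 206 206 148  96 119 147 179 210 218 201 170 142  86  29
   37  46  51  52  54  56  56  56]
 [115  89 110 121 136 155 132  96  93  98 114 123 136 176 196 206 205 182
  130  52  33  40  46  50  53  54]
 [126 122 132 110  87 102 109 103 103 104 100  93  94 112 125 137 180 206
  215 225 202 132  55  33  40  47]
 [126 130 139 100  87 101 105 105 104 106 104 104 104  98  87  97 115 125
  146 164 188 217 226 207 145  60]
 [126 1
[... 963 characters left out ...]
4  56  55  56]
 [144 125 127 140 118 102  99  97  95 100 112 124 135 175 196 208 207 184
  130  54  35  42  47  51  54  52]
 [145 124 130 131 107 107 104 106 105 104  99  94  93 113 126 135 182 206
  216 226 201 133  52  33  41  49]
 [143 124 113 101  90 107 107 105 105 107 105 105 106  96  87  94 117 126
  145 163 187 218 226 202 133  55]
 [145 139 119 100 101 106 104 104 107 105 105 106 110  85  53  56  71  85
   94  99 106 128 154 187 232 207]
 [141 115  97 105 106 106 106 106 107 104 105 112  97  57  35  33 116 135
  109  98  85  85  94 111 140 161]]
-12 [264.55 247.78] [263.73 248.87]
0 [268.68 249.09] [267.86 250.18]
12 [272.83 250.4 ] [272.03 251.51]
25 [277.37 251.83] [276.58 252.95]
```

Both views agree that the tongue is still 1.5–2 mm short, so I'll push one last 1.2 mm, back off and lift.

Call:
{"fn": "send_rows", "kwargs": {"targets": [0,0,0,0.01,0,0,-1,0,0,0,0.01,0,0,-1,0,0,0,0,0,0,-1]}}

```text
time_s: 14.95
eef_pos: [571.0, -45.6, 32.2]
ee_rot: [0.001, 0.645, 0.764, -0.001]
force: [0.5, -8.8, -1.9]
grip_width: -0.001
grip_force: 4.3
```

```bash
python3 - <<'E'
from gap import *
go(571.5,-45.6,32,0.168)
s=cap('scene','s8');t=cap('top','t8'); im=t['img'].astype(float)[:,:,0]
def cen(r,lo,hi,b=60):
    w=np.clip(im[r,lo:hi]-b,0,None); return round((w*np.arange(lo,hi)).sum()/w.sum(),2)
for r in range(133,138): print(r,cen(r,289,295),end=' ')
for r in range(139,144): print(r,cen(r,291,296,60 if r<142 else 105),end=' ')
print(s['img'][246:250,261:272,0])
E
```

```text
t 14.95 pos [571.  -45.6  32.2] yaw 0.169 z [ 0.001 -0.002 -1.   ] F [ 0.5 -8.8 -1.9] gw -0.001 gf 4.3 q [-0.28  0.64  1.56 -0.    0.94 -0.45]
turn z 0.0 shift [-0.001  0.008  0.003]
133 291.4 134 291.65 135 291.79 136 291.95 137 292.21 139 292.69 140 292.95 141 293.28 142 293.31 143 293.75 [[255 243 162 140 139 137 175 164 107 103 112]
 [248 199 190 203 173 153 152 127  95  96 102]
 [222 131 132 178 194 205 203 169 138 106  91]
 [150 117  90 109 113 133 168 171 193 218 197]]
```

The residual is about 0.5 mm, on the safe side. Now I'll retreat and go to the lever.

Call:
{"fn": "send_rows", "kwargs": {"targets": [0,0,0,-0.1,0,0,-1,0,0,0,-0.4,0,0,-1,0,0,0,0,0,-0.5,-1,0,0,0,0,0,-0.8,-1,0,0,0,0,0,-0.4,-1]}}

```text
time_s: 15.68
eef_pos: [576.6, -73.9, 136.7]
ee_rot: [0.001, 0.645, 0.764, 0.001]
force: [-0.1, 0.3, -0.9]
grip_width: -0.003
grip_force: 0.0
```

```bash
python3 - <<'E'
from gap import *
t=load('t0') if 0 else None
xh=np.array([np.cos(.168),np.sin(.168),0]); piv=np.array([564,0,64.])
W=piv-60*xh+20*yv; print(W); go(*W,0.168)
E
```

```text
[501.50051354   9.68577266  64.        ]
t 15.675 pos [576.6 -73.9 136.7] yaw 0.169 z [ 0.003 -0.001 -1.   ] F [-0.1  0.3 -0.9] gw -0.003 gf 0.0 q [-0.33  0.52  1.45  0.    1.17 -0.5 ]
turn z 0.0 shift [ 1.584 -1.004  1.206]
```

Call:
{"fn": "send_rows", "kwargs": {"targets": [0,0,0,0.5,-0.3,0,-1,0,0,0,0.6,-0.4,0,-1,0,0,0,0.48,-0.3,0,-1,0,0,0,0,0,0,-1]}}

```text
time_s: 16.18
eef_pos: [499.8, 11.0, 134.4]
ee_rot: [-0.0, 0.644, 0.765, 0.0]
force: [-0.1, -1.1, 1.0]
grip_width: 0.005
grip_force: 0.0
```

```bash
cat > knob.py <<'E'
from h import *
xh=np.array([np.cos(.168),np.sin(.168),0]); piv=np.array([564,0,64.])
def knob(tag):
    for n in('scene','top'):
        c=cap(n,tag+n); g=c['img'].max(2); m=(g<75).astype(np.uint8)
        for name,a in(('cur',.25),('mid',.8),('lock',1.57)):
            P=piv-66*(np.cos(a)*xh+np.sin(a)*yv); u=[proj(c,P+[0,0,z-64]).round().astype(int) for z in(60,72,85)]; print(n,name,[(tuple(q),int(np.median(g[q[1]-1:q[1]+2,q[0]-1:q[0]+2]))) for q in u])
        k,_,st,ce=cv2.connectedComponentsWithStats(m)
        for j in range(1,k):
            P=ray(c,*ce[j],75)-piv; r=np.hypot(P[0],P[1])
            if r<110 and st[j,4]>8: print(n,'blob',ce[j].round(1),st[j,4],'r',r.round(),'hold',(P@xh).round(1),(P@yv).round(1))
E
python3 -c "
from knob import *
knob('k1'); W=piv-60*xh+20*yv; go(*W,.168)"
```

```text
scene cur [((np.int64(223), np.int64(236)), 20), ((np.int64(223), np.int64(232)), 29), ((np.int64(223), np.int64(228)), 47)]
scene mid [((np.int64(223), np.int64(244)), 243), ((np.int64(223), np.int64(241)), 234), ((np.int64(223), np.int64(237)), 20)]
scene lock [((np.int64(235), np.int64(254)), 140), ((np.int64(235), np.int64(250)), 141), ((np.int64(235), np.int64(246)), 255)]
scene blob [268.1 219.1] 36 r 91.0 hold 19.8 88.6
scene blob [229.4 234.2] 180 r 47.0 hold -42.5 -19.2
scene blob [241.5 259.1] 36 r 98.0 hold 33.4 -92.3
top cur [((np.int64(307), np.int64(178)), 212), ((np.int64(307), np.int64(177)), 211), ((np.int64(308), np.int64(177)), 212)]
top mid [((np.int64(316), np.int64(170)), 136), ((np.int64(317), np.int64(169)), 146), ((np.int64(317), np.int64(169)), 146)]
top lock [((np.int64(319), np.int64(154)), 235), ((np.int64(320), np.int64(153)), 238), ((np.int64(320), np.int64(152)), 239)]
top blob [272.8 156.4] 43 r 72.0 hold 14.3 70.9
t 16.275 pos [501.3   9.5 134.4] yaw 0.169 z [ 0.001 -0.    -1.   ] F [-0.2  0.8  0.3] gw -0.0 gf 0.0 q [-0.22  0.36  1.7   0.    1.08 -0.38]
turn z 0.0 shift [0.003 0.003 1.173]
```

Call:
{"fn": "send_rows", "kwargs": {"targets": [0,0,0,0,0,0.6,-1,0,0,0,0,0,0.4,-1,0,0,0,0,0,0.17,-1,0,0,0,-0.15,-0.02,0,-1,0,0,0,-0.1,-0.01,0,-1]}}

```text
time_s: 16.9
eef_pos: [502.3, -6.5, 64.8]
ee_rot: [0.001, 0.645, 0.764, 0.0]
force: [0.1, -0.1, 0.4]
grip_width: -0.006
grip_force: 0.0
```

Call:
{"fn": "send_rows", "kwargs": {"targets": [0,0,0,-0.12,-0.023,0,-1,0,0,0,-0.12,-0.023,0,-1,0,0,0,-0.11,-0.024,0,-1,0,0,0,-0.09,-0.005,0,-1,0,0,0,-0.09,-0.005,0,-1]}}

```text
time_s: 17.52
eef_pos: [502.1, -37.8, 63.8]
ee_rot: [-0.0, 0.645, 0.764, 0.0]
force: [-0.6, 2.2, -0.5]
grip_width: 0.0
grip_force: 1.2
```

```bash
python3 -c "
from knob import *
W=piv-53.3*xh-43.3*yv; go(*W,.168)"
```

```text
t 17.525 pos [502.1 -37.8  63.8] yaw 0.169 z [-0.  0. -1.] F [-0.6  2.2 -0.5] gw 0.0 gf 1.2 q [-0.31  0.47  1.76  0.    0.91 -0.48]
turn z 0.0 shift [-0.272  0.234 -0.003]
```

Call:
{"fn": "send_rows", "kwargs": {"targets": [0,0,0,-0.135,0.11,0,-1,0,0,0,-0.135,0.11,0,-1,0,0,0,-0.11,0.15,0,-1,0,0,0,-0.1,0.13,0,-1,0,0,0,-0.1,0.12,0,-1]}}

```text
time_s: 18.15
eef_pos: [545.2, -66.0, 63.8]
ee_rot: [-0.0, 0.645, 0.764, -0.0]
force: [-1.6, 0.5, -0.6]
grip_width: -0.004
grip_force: 0.8
```

```bash
python3 -c "
from knob import *
W=piv-24.5*xh-62*yv; go(*W,.168)"
```

```text
t 18.15 pos [545.2 -66.   63.8] yaw 0.169 z [-0. -0. -1.] F [-1.6  0.5 -0.6] gw -0.004 gf 0.8 q [-0.33  0.55  1.62 -0.    0.97 -0.5 ]
turn z 0.0 shift [-0.001  0.084 -0.003]
```

Lever contact is still about 2 N, so it hasn't reached the stop. I'll push until the force rises.

Call:
{"fn": "send_rows", "kwargs": {"targets": [0,0,0,0,0.05,0,-1,0,0,0,0,0.04,0,-1,0,0,0,0,0.02,0,-1,0,0,0,0,0,0,-1]}}

```text
time_s: 18.65
eef_pos: [550.8, -64.7, 63.9]
ee_rot: [-0.0, 0.645, 0.764, -0.0]
force: [-4.5, -2.7, 1.2]
grip_width: -0.003
grip_force: 2.1
```

```bash
python3 -c "
from knob import *
W=piv-24.5*xh-62*yv; go(*W,.168)"
```

```text
t 18.65 pos [550.8 -64.7  63.9] yaw 0.169 z [-0.001 -0.    -1.   ] F [-4.5 -2.7  1.2] gw -0.003 gf 2.1 q [-0.33  0.56  1.6  -0.    0.98 -0.5 ]
turn z 0.0 shift [-0.007 -0.011 -0.002]
```

Call:
{"fn": "send_rows", "kwargs": {"targets": [0,0,0,0,0.03,0,-1,0,0,0,0,0.02,0,-1,0,0,0,0,0,0,-1]}}

```text
time_s: 19.02
eef_pos: [551.6, -64.6, 63.6]
ee_rot: [-0.002, 0.645, 0.764, -0.002]
force: [-15.3, -6.7, 6.7]
grip_width: 0.002
grip_force: 8.9
```

```bash
python3 -c "
from knob import *
W=piv-24.5*xh-62*yv; go(*W,.168)"
```

```text
t 19.025 pos [551.6 -64.6  63.6] yaw 0.169 z [-0.007 -0.001 -1.   ] F [-15.3  -6.7   6.7] gw 0.002 gf 8.9 q [-0.33  0.57  1.59 -0.    0.99 -0.49]
turn z 0.1 shift [-0.006 -0.024 -0.006]
```

The force rises sharply with almost no motion, so the lever is at its stop. I'll back off, lift clear and check.

Call:
{"fn": "send_rows", "kwargs": {"targets": [0,0,0,0,-0.05,0,-1,0,0,0,0,-0.35,0,-1,0,0,0,0,0,-0.6,-1,0,0,0,0,0,-0.9,-1,0,0,0,0,0,-0.9,-1]}}

```text
time_s: 19.65
eef_pos: [530.5, -67.7, 209.8]
ee_rot: [0.0, 0.645, 0.764, 0.0]
force: [1.1, -0.9, 0.4]
grip_width: 0.003
grip_force: 0.0
```

Call:
{"fn": "send_rows", "kwargs": {"targets": [0,0,0,0.5,-0.7,-0.3,-1,0,0,0,0.6,-0.7,0,-1,0,0,0,0.7,-0.5,0,-1,0,0,0,0.9,0,0,-1,0,0,0,0.9,0,0,-1]}}

```text
time_s: 20.27
eef_pos: [381.4, 127.4, 226.5]
ee_rot: [0.001, 0.645, 0.764, 0.001]
force: [0.4, 0.3, -0.1]
grip_width: -0.004
grip_force: 0.0
```

Call:
{"fn": "send_rows", "kwargs": {"targets": [0,0,0,0.9,0,0,-1,0,0,0,0.9,0,0,-1,0,0,0,0.9,0,0,-1,0,0,0,0.5,0,0,-1,0,0,0,0,0,0,-1]}}

```text
time_s: 20.9
eef_pos: [349.0, 316.7, 225.9]
ee_rot: [-0.0, 0.644, 0.765, 0.0]
force: [0.8, -0.7, -0.0]
grip_width: -0.001
grip_force: 0.0
```

```bash
python3 - <<'E'
from knob import *
knob('k2'); go(400,300,200)
t=load('k2top'); im=t['img'].astype(float)[:,:,0]
def cen(r,lo,hi,b=60):
    w=np.clip(im[r,lo:hi]-b,0,None); return round((w*np.arange(lo,hi)).sum()/w.sum(),2)
print([(r,cen(r,289,295)) for r in range(133,138)],[(r,cen(r,291,296,60 if r<142 else 105)) for r in range(139,144)])
print(load('k2scene')['img'][246:250,261:272,0])
# bystanders/brush: changed pixels vs before
for a,b in(('top0','k2top'),('t3','k2top')):
    A,B=load(a)['img'].astype(int),load(b)['img'].astype(int); m=(np.abs(A-B).max(2)>60).astype(np.uint8)
    k,_,st,ce=cv2.connectedComponentsWithStats(m)
    print(a,[(ce[j].round().tolist(),int(st[j,4])) for j in range(1,k) if st[j,4]>6])
E
```

```text
scene cur [((np.int64(223), np.int64(236)), 244), ((np.int64(223), np.int64(232)), 244), ((np.int64(223), np.int64(228)), 168)]
scene mid [((np.int64(223), np.int64(244)), 244), ((np.int64(223), np.int64(241)), 244), ((np.int64(223), np.int64(237)), 244)]
scene lock [((np.int64(235), np.int64(254)), 24), ((np.int64(235), np.int64(250)), 24), ((np.int64(235), np.int64(246)), 44)]
scene blob [268.6 219.2] 36 r 91.0 hold 21.4 88.5
scene blob [219.5 227.5] 34 r 81.0 hold -81.2 -5.1
scene blob [238.5 253. ] 162 r 77.0 hold 15.9 -75.4
top cur [((np.int64(307), np.int64(178)), 103), ((np.int64(307), np.int64(177)), 80), ((np.int64(308), np.int64(177)), 103)]
top mid [((np.int64(316), np.int64(170)), 245), ((np.int64(317), np.int64(169)), 245), ((np.int64(317), np.int64(169)), 245)]
top lock [((np.int64(319), np.int64(154)), 63), ((np.int64(320), np.int64(153)), 80), ((np.int64(320), np.int64(152)), 78)]
top blob [287.6 133.9] 11 r 75.0 hold 73.0 15.5
top blob [319.4 153.6] 28 r 64.0 hold -2.2 -64.0
top blob [283.8 163.2] 33 r 45.0 hold -11.2 43.4
top blob [314.2 162.7] 27 r 51.0 hold -25.8 
[... 642 characters left out ...]
 92 115 121 144 179 184 213 241 217]]
top0 [([326.0, 139.0], 115), ([292.0, 146.0], 124), ([329.0, 155.0], 397), ([297.0, 163.0], 355), ([183.0, 171.0], 15), ([336.0, 172.0], 33), ([333.0, 182.0], 45), ([296.0, 191.0], 154), ([136.0, 318.0], 21372), ([173.0, 227.0], 9), ([43.0, 308.0], 14), ([316.0, 332.0], 51), ([331.0, 344.0], 96), ([311.0, 347.0], 165), ([345.0, 353.0], 27), ([349.0, 374.0], 213)]
t3 [([142.0, 211.0], 7886), ([326.0, 140.0], 106), ([295.0, 158.0], 492), ([329.0, 155.0], 394), ([336.0, 172.0], 41), ([333.0, 182.0], 45), ([185.0, 199.0], 97), ([189.0, 220.0], 7), ([192.0, 255.0], 17), ([233.0, 332.0], 2728), ([172.0, 274.0], 64), ([126.0, 363.0], 3672), ([256.0, 369.0], 9)]
```

```bash
python3 -c "
from rig import job; print(job.finish_job())"
```

```text
the job is handed in; nothing more can be done
None
```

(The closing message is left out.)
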